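# Flip the hex key and nip up a stiff clamp bolt

### The job

Take the hex key out of its wooden block, flip it so that its short arm points down, and push the short arm fully into the socket of the clamp bolt. Then use the long arm as a lever to turn the stiff bolt clockwise, seen from above, until it comes up solid and you feel it draw tight at about 1.3 newton-metres; do not go beyond 1.8. Leave the key standing in the bolt and let go; do not disturb the other things lying about.

Things in the scene. Friction and masses are not known exactly. Their poses are not given: they have to be found in the camera images.
- hex_key: L-shaped dark steel hex key, 250 g, 14 mm across flats. Origin at the elbow where the arms' axes meet; x runs along the long arm (tip at 160 mm), z points away from the short arm (tip at z = -65 mm). Two flats of each arm face +y and -y; short-arm corners point to +x and -x. Centre of mass 57 mm out on the long arm.
- short_tip (a point): centre of the end face of the key's short arm (axes as the key's). Let go in the socket, the key sags a few degrees towards its long arm but stays standing
- long_tip (a point): centre of the end face of the key's long arm (axes as the key's); at the start it rests on the floor of the block's leaning hole, so that 115 mm of the long arm shows, and the short arm sticks out at the top
- key_block: fixed wooden block, foot 85 x 70 mm, about 76 mm high, origin under its middle. A round blind hole (19.5 mm wide, 45 mm deep) goes down into it, leaning 30 degrees: the axis out of the hole points up and to the block's +x. The key's short arm points to the block's +x and some 33 degrees down.
- block_mouth (a point): centre of the mouth of the block's leaning hole (axes as the block's), 61 mm above the table
- clamp: fixed aluminium split clamp, 125 (x) by 70 mm (y), origin under its middle; a 34 mm steel tube, 272 mm long, lies along y in its far part (hump 62 mm high). The bolt stands on the near part at x = -32 mm, y = 0, on the 44 mm high face.
- bolt: socket-head bolt, head 29 mm wide, 28 mm high. Origin: centre of the socket's mouth, 75 mm above the table. Hex socket 24 mm deep, 0.5 mm play all round (4 degrees), small lead-in; hexagon corners lie along the bolt's x axis and every 60 degrees. Turns about the vertical, stiffly (0.4 N m), for 0.35 to 0.75 rad clockwise from above (differs each time), then comes up solid.
- bolt_draw (a joint): how far the bolt has been drawn down after coming up solid, rad, 0 at the start, grows clockwise. It starts to move only at about 0.9 N m and then takes 10 N m more per rad (1.3 N m at 0.04, 1.8 N m at 0.09); it stays where it is left.
- dumbbell: bystander: navy plastic dumbbell with two hexagonal heads, 178 mm long and 75 mm high, lying on two flats, origin under its middle
- carabiner: bystander: aluminium carabiner lying flat, 95 x 50 mm, 10 mm thick, origin under its middle
- acrylic_box: bystander: closed clear acrylic box with a clip-on lid, 114 x 84 mm, 56 mm high, origin under its middle
- massage_roller: bystander: wooden massage roller, 330 mm long along its y, 48 mm thick, origin under its middle
- dish: bystander: shallow white dish, 100 mm wide and 22 mm high, that holds the ball, origin under its middle
- spring_clamp: bystander: small spring clamp lying on its side, 110 mm long, 22 mm high, origin under its middle
- ball_center (a point): bystander: centre of the red hard silicone ball, 60 mm wide, resting in the dish
Things that resemble listed ones, but are neither listed nor needed, are in the scene too. Leave any turquoise look-alike of the hex_key alone.

How it is judged:
By the outcome, as a careful person would: the job done as asked, in the order asked, and still so for the second after the job is handed in, with the robot touching nothing.
It also fails if it takes over 72 s, if anything falls off the work surface, if the arm or the gripper's body presses on something with over 40 N, if the wrist force passes 120 N, or if a joint passes its speed limit or range.

### The arm

A 6-joint arm with a two-finger parallel gripper is mounted at the origin on the work surface. World frame = base frame: x ahead of the robot, y to its left, z up, the work surface at z = 0. Lengths are in mm, angles in rad, forces in N, time in s.
With the tool pointing down it reaches from about 275 to 1000 mm from the base axis. Payload 8.4 kg.
Tool frame: the origin (TCP) lies at the very end of the fingers, on their centre line; the grasp point (between the pads) lies 19 mm behind it (r.tcp_to_grasp is the distance from the TCP to the grasp point, in mm); z points along the fingers, y is the line along which they close (so a half turn about z gives the same grasp; the last joint's range is limited). The gripper opens to 85 mm and grips with 20 to 120 N. Pads are 22 mm wide; open, the fingers measure 114 mm over their backs; the gripper's body (76 mm by 85 mm) begins 54 mm behind the grasp point. The pads swing forward as they close: fully open they stand 13 mm farther back than shut.
Start: joints at [1.318, 0.353, 1.633, -0, 1.155, -0.002], TCP at [155.11, 605.449, 231.281] pointing down, gripper open.
Joint ranges: [-2.63, 2.63], [-0.92, 2.1], [0.06, 2.66], [-1.3, 4.44], [0, 2.69], [-3.02, 3.02]. Speed limits (rad/s): [2.22, 2.22, 2.79, 3.14, 3.14, 3.14].

### API

Orientations are given as [roll, pitch, yaw] about the fixed x, y, z axes, in that order (R = Rz(yaw) Ry(pitch) Rx(roll)).
In Python, from rig import r gives the robot as it stands. The module is installed in compiled form; this text tells all that it offers.
- The arm moves only by the tool play_rows, never from a script. Its argument "rows" is a list of rows, each an object with "dp": the shift along the tool's x, y, z in units of 40 mm (1.0 is 40 mm), a list of three; "turn": the turn, a rotation vector about the tool's x, y, z in units of 6 degrees (1.0 is 6 degrees), a list of three; "fingers": the closure, from 0 (fully open) to 1 (shut). In form: [{"dp": [tx, ty, tz], "turn": [wx, wy, wz], "fingers": fingers}, ...]. A call has 1 to 5 rows; each row shifts and turns the commanded pose from where the row before left it, along the tool's axes as they then stand; what a row does not reach is not made up. A row lasts 1/12 s, in which the tool goes at most 41.7 mm and 7.16 degrees, less where a joint would pass 70% of its speed; a pose out of reach is approached as far as the arm can. A call is refused whole if a number of a shift passes 1 or a number of a turn 1, either way. A call with a gripper value outside its range is refused whole. The fingers move at their own pace and stop on an object; "force" is the grip in N (left out, the last holds). Time passes only in rows, so rows that do not move let the fingers close. It gives the time, the measured TCP pose, the force, the opening and the grip force at its end, in the units of the state.
- r.sense(): the state, without advancing time (a new reading comes with each control period).
- r.grab_frame(name): name is "scene" or "top" or "wrist"; returns a dict with "pixels" (384x512x3 uint8, red, green, blue), "fx", "fy", "cx", "cy" (pixels), "dist" ([k1, k2, p1, p2, k3] as OpenCV has them; the pictures are not rectified), "pose" (4x4, takes a point from camera to world coordinates). Camera axes: x right, y down, z forward; pixel columns grow to the right and rows downward; lengths in mm; the calibration is good to about 2 mm. A picture is of the moment at which its call begins. There is no depth.
- r.sign_off(): hands the job in; it is judged then, once.
The state is a dict: "clock": time; "qpos": joint angles; "qvel": joint speeds; "joint_efforts": joint torques, N m; "eef_pos": TCP position; "tcp_rot": TCP orientation; "contact_force": force on the tool from outside, world axes, zero at the start; "wrist_torque": the same for the moment, N m; "opening": opening from 0.0 (shut) to 1.0 (fully open); "grasp_force": force on a finger pad.
Only numpy, scipy, OpenCV 4.12 (cv2) and the standard library are available. Lean on these libraries where they do the work, as an engineer would, in place of code of your own. Each camera call takes 0.05 s, during which the arm holds its last target. There are 200 camera calls.

## Working session

There is one attempt and no reset: what is moved stays moved. The work goes in short steps, Python scripts to look and compute and a tool call to move; the robot and the scene stay as the last step left them, time stands still between calls to the robot, and variables do not carry over. Pictures are saved under pics/ and viewed, at most 10 in all, crops included, and the job is handed in when it is done.

Besides the shell and the picture viewer there is one more tool, called after ">>>" in YAML: its name, and indented under it one key for each argument. play_rows: Moves the arm, as the interface text tells. Its arguments: {"type":"object","properties":{"rows":{"type":"array"},"force":{"type":"number"}},"required":["rows"]}

```bash
mkdir -p pics; python3 - <<'E'
from rig import r
import cv2, numpy as np
for n in("scene","top"):
    f=r.grab_frame(n); cv2.imwrite(f"pics/{n}0.png",f["pixels"][:,:,::-1]); print(n,f["fx"],f["cx"],f["cy"],f["dist"],np.round(f["pose"],3).tolist())
s=r.sense();print(s["eef_pos"],s["tcp_rot"],s["opening"],r.tcp_to_grasp)
E
```

```text
scene 348.42085503337233 255.99364431669747 191.09341904411463 [-0.0871588  0.         0.         0.         0.       ] [[-0.377, 0.757, -0.534, 1060.073], [0.926, 0.314, -0.208, 119.455], [0.01, -0.573, -0.819, 853.833], [0.0, 0.0, 0.0, 1.0]]
top 431.1218203767722 257.7697407425886 193.9048914855234 [-0.13239198  0.          0.          0.          0.        ] [[0.003, -0.983, 0.184, 400.198], [-1.0, 0.001, 0.025, -76.355], [-0.024, -0.184, -0.983, 1217.906], [0.0, 0.0, 0.0, 1.0]]
[155.01263242 605.05498167 230.64708156] [-3.14038429e+00 -1.45317914e-06  2.89079257e+00] 0.9944264419545763 18.700000000000003
```

View pics/scene0.png

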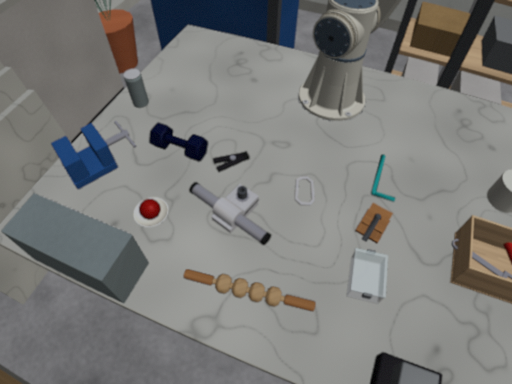

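View pics/top0.png

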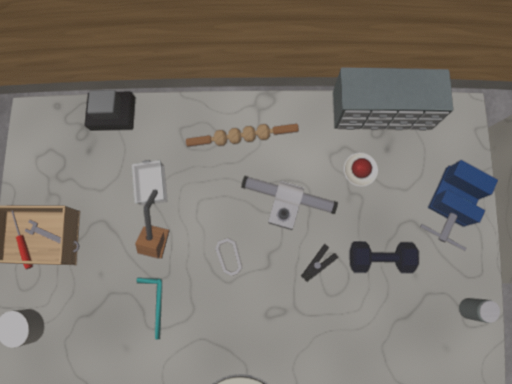

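Candidates for the key, in the top view: the dark L in the brown block (150,215), and the turquoise L at (157,305), which is a look-alike to leave alone. The dark hammer (45,232) and the vice bar are not keys. I choose the dark one in the block, and check it with close crops of it and the bolt.

```bash
cat > h.py <<'E'
import numpy as np, cv2
from scipy.spatial.transform import Rotation as Ro
def K(f): return np.array([[f["fx"],0,f["cx"]],[0,f["fy"],f["cy"]],[0,0,1]])
def ray(f,p):
    u=cv2.undistortPoints(np.array([[p]],float),K(f),np.array(f["dist"]))[0,0]
    T=np.array(f["pose"]); d=T[:3,:3]@[u[0],u[1],1]; return T[:3,3],d/np.linalg.norm(d)
def plane(f,p,z):
    o,d=ray(f,p); return o+d*(z-o[2])/d[2]
def tri(L):
    A=np.zeros((3,3));b=np.zeros(3)
    for f,p in L:
        o,d=ray(f,p);M=np.eye(3)-np.outer(d,d);A+=M;b+=M@o
    X=np.linalg.solve(A,b); return X
def proj(f,X):
    T=np.linalg.inv(np.array(f["pose"])); rv=cv2.Rodrigues(T[:3,:3])[0]
    return cv2.projectPoints(np.array(X,float).reshape(-1,1,3),rv,T[:3,3],K(f),np.array(f["dist"]))[0][:,0]
def crop(f,x,y,w,h,s): return cv2.resize(f["pixels"][y:y+h,x:x+w,::-1],(int(w*s),int(h*s)),interpolation=cv2.INTER_CUBIC)
E
python3 - <<'E'
from rig import r
from h import *
import pickle
s=r.grab_frame("scene");t=r.grab_frame("top");pickle.dump((s,t),open("st.pkl","wb"))
a=[crop(t,120,180,80,60,5)[:,:400],crop(s,340,195,80,60,5),crop(t,244,170,100,75,4),crop(s,190,170,100,75,4)]
a[0]=crop(t,110,185,100,75,4)
cv2.imwrite("pics/c1.png",np.vstack([np.hstack(a[:2]),np.hstack(a[2:])]))
print(proj(t,[[155,605,231]]),proj(s,[[155,605,231]]))
E
```

```text
[[-15.9689008  370.17244751]] [[540.62527442 127.29046736]]
```

View pics/c1.png

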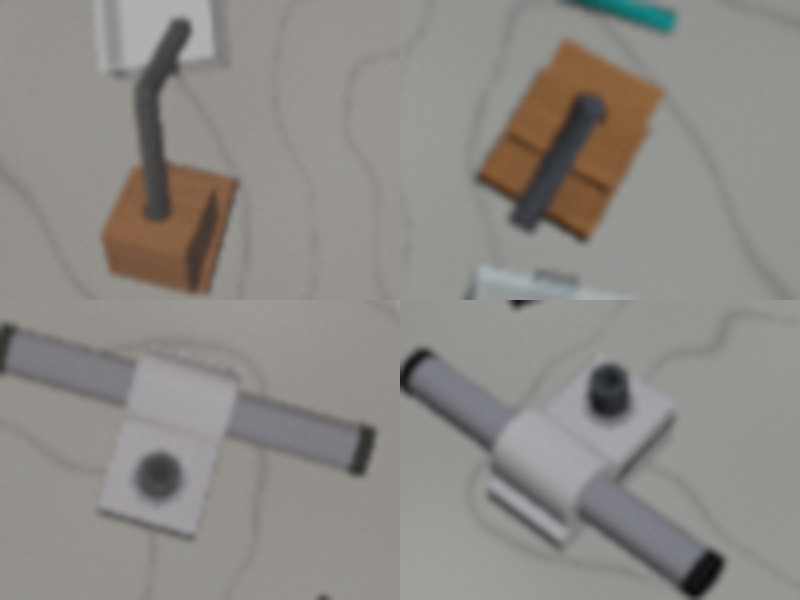

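The crops confirm the dark steel key in the brown block. In the top view the elbow is at (147,207), the short tip at (155,192) and the mouth at (149,238). In the scene view the elbow is at (378,216) and the short tip at (364.6,239). The bolt socket is at (284,213) in the top view and (242.3,190) in the scene view.

```bash
python3 - <<'E'
from h import *
import pickle
np.set_printoptions(suppress=True,precision=1)
s,t=pickle.load(open("st.pkl","rb"))
e=tri([(t,(146.75,207)),(s,(378,216.2))]);q=tri([(t,(155,192)),(s,(364.6,239))]);m=plane(t,(149,238),61)
print("elbow",e,"tip",q,"mouth",m,np.linalg.norm(e-m),np.linalg.norm(q-e))
for v in(q-e,e-m): print(v/np.linalg.norm(v),np.arctan2(v[1],v[0]))
print("bolt",plane(t,(284,213),75),plane(s,(242.25,190),75))
# tube ends top (z~45)
a=plane(t,(244+5/4,170+48/4),45);b=plane(t,(244+362/4,170+150/4),45);print("tube",a,b,np.linalg.norm(a-b),np.arctan2(*(a-b)[[1,0]])-np.pi/2)
E
```

```text
elbow [565.1 232.6 159.3] tip [611.5 222.6 119.2] mouth [495.2 248.5  61. ] 121.68166527050825 62.15451628891303
[ 0.7 -0.2 -0.6] -0.21228920713683677
[ 0.6 -0.1  0.8] -0.22360020363586805
bolt [ 562.4 -118.1   75. ] [ 563.5 -114.8   75. ]
tube [653.8 -12.   45. ] [ 581.7 -258.4   45. ] 256.7202190261039 -0.28479383955027315
```

```bash
cat >> h.py <<'E'
np.set_printoptions(suppress=True,precision=2)
def tool(s): return np.array(s["eef_pos"]),Ro.from_euler("xyz",s["tcp_rot"])
def delta(s,P,R=None):
    p,R0=tool(s); d=R0.inv().apply(np.array(P)-p)/40
    w=(R0.inv()*(R if R is not None else R0)).as_rotvec(degrees=True)/6
    print("dp",d,"turn",w)
E
python3 - <<'E'
from rig import r
from h import *
f=r.grab_frame("wrist");s=r.sense();p,R=tool(s);T=np.array(f["pose"])
print("cam in tool",R.inv().apply(T[:3,3]-p),"\n",R.as_matrix().T@T[:3,:3],f["fx"],f["cx"],f["cy"])
c=R.inv().apply(T[:3,3]-p); z=R.as_matrix().T@T[:3,2]
# place so the camera axis hits the bolt, TCP at z=230
h=c[2]; # tool z down; camera height = 230-c[2]
H=230-c[2]-75; hit=c+z*H/z[2]; off=R.apply([hit[0],hit[1],0])
P=np.array([563,-116.5,230])-[off[0],off[1],0];print("P",P);delta(s,P)
E
```

```text
cam in tool [  66.55   -0.99 -143.05] 
 [[-0.   -0.96 -0.27]
 [ 1.   -0.   -0.  ]
 [ 0.   -0.27  0.96]] 281.27317033064554 254.8816039568802 195.03018048544064
P [ 547.87 -111.48  230.  ]
dp [-13.96 -14.92   0.03] turn [0. 0. 0.]
```

>>> play_rows:
  rows:
    - {"dp":[-0.7,-0.75,0],"turn":[0,0,0],"fingers":0}
    - {"dp":[-0.7,-0.75,0],"turn":[0,0,0],"fingers":0}
    - {"dp":[-0.7,-0.75,0],"turn":[0,0,0],"fingers":0}
    - {"dp":[-0.7,-0.75,0],"turn":[0,0,0],"fingers":0}
    - {"dp":[-0.7,-0.75,0],"turn":[0,0,0],"fingers":0}

```text
clock: 0.67
eef_pos: [253.9, 423.6, 231.2]
tcp_rot: [-3.142, 0.0, 2.891]
contact_force: [1.3, 0.8, 0.9]
opening: 0.998
grasp_force: 0.0
```

>>> play_rows:
  rows:
    - {"dp":[-0.7,-0.75,0],"turn":[0,0,0],"fingers":0}
    - {"dp":[-0.7,-0.75,0],"turn":[0,0,0],"fingers":0}
    - {"dp":[-0.7,-0.75,0],"turn":[0,0,0],"fingers":0}
    - {"dp":[-0.7,-0.75,0],"turn":[0,0,0],"fingers":0}
    - {"dp":[-0.7,-0.75,0],"turn":[0,0,0],"fingers":0}

```text
clock: 1.08
eef_pos: [352.3, 243.5, 231.5]
tcp_rot: [3.141, 0.0, 2.891]
contact_force: [1.0, 1.0, 0.3]
opening: 1.002
grasp_force: 0.0
```

>>> play_rows:
  rows:
    - {"dp":[-0.7,-0.75,0],"turn":[0,0,0],"fingers":0}
    - {"dp":[-0.7,-0.75,0],"turn":[0,0,0],"fingers":0}
    - {"dp":[-0.7,-0.75,0],"turn":[0,0,0],"fingers":0}
    - {"dp":[-0.7,-0.75,0],"turn":[0,0,0],"fingers":0}
    - {"dp":[-0.7,-0.75,0],"turn":[0,0,0],"fingers":0}

```text
clock: 1.5
eef_pos: [450.9, 63.3, 231.6]
tcp_rot: [3.141, 0.001, 2.891]
contact_force: [2.0, 1.3, -0.0]
opening: 1.002
grasp_force: 0.0
```

>>> play_rows:
  rows:
    - {"dp":[-0.7,-0.75,0],"turn":[0,0,0],"fingers":0}
    - {"dp":[-0.7,-0.75,0],"turn":[0,0,0],"fingers":0}
    - {"dp":[-0.7,-0.75,0],"turn":[0,0,0],"fingers":0}
    - {"dp":[0,0,0],"turn":[0,0,0],"fingers":0}

```text
clock: 1.83
eef_pos: [512.5, -48.3, 231.6]
tcp_rot: [-3.14, 0.003, 2.887]
contact_force: [-0.3, 0.2, 0.4]
opening: 1.0
grasp_force: 0.0
```

>>> play_rows:
  rows:
    - {"dp":[-0.7,-0.45,0.5],"turn":[0,0,0],"fingers":0}
    - {"dp":[-0.7,-0.45,0.7],"turn":[0,0,0],"fingers":0}
    - {"dp":[-0.7,-0.44,0.7],"turn":[0,0,0],"fingers":0}
    - {"dp":[0,0,0.9],"turn":[0,0,0],"fingers":0}
    - {"dp":[0,0,0.2],"turn":[0,0,0],"fingers":0}

```text
clock: 2.25
eef_pos: [573.3, -114.2, 108.5]
tcp_rot: [-3.141, -0.006, 2.889]
contact_force: [-2.0, 0.2, 0.1]
opening: 0.996
grasp_force: 0.0
```

>>> play_rows:
  rows:
    - {"dp":[0,0,0],"turn":[0,0,0],"fingers":0}
    - {"dp":[0,0,0],"turn":[0,0,0],"fingers":0}

```text
clock: 2.42
eef_pos: [575.2, -113.1, 114.0]
tcp_rot: [3.142, -0.001, 2.891]
contact_force: [0.4, 0.0, 0.5]
opening: 1.001
grasp_force: 0.0
```

```bash
python3 - <<'E'
from rig import r
from h import *
import pickle
f=r.grab_frame("wrist");pickle.dump(f,open("w1.pkl","wb"))
u=proj(f,[[563,-116.5,75]])[0];print(u)
x,y=int(np.clip(u[0]-50,0,412)),int(np.clip(u[1]-37,0,309));print(x,y)
cv2.imwrite("pics/w1.png",crop(f,x,y,100,75,8))
E
```

```text
[246.99 202.54]
196 165
```

View pics/w1.png

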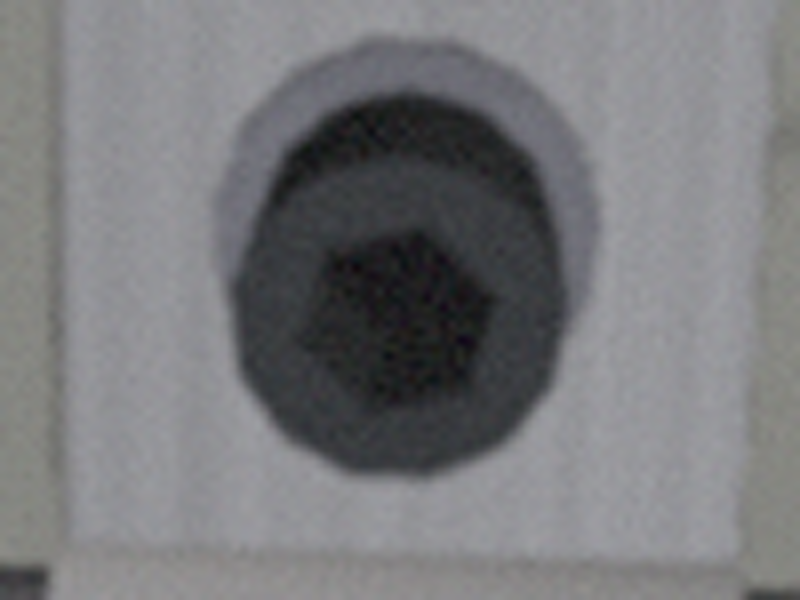

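The crop shows the socket clearly: its centre is at about (245.9,205), with corners at crop (415,228), (493,297), (478,390), (380,410), (302,335) and (330,250).

```bash
python3 - <<'E'
from h import *
import pickle
f=pickle.load(open("w1.pkl","rb"))
g=f["pixels"][:,:,:].astype(float).mean(2)[165:240,196:296]
G=cv2.resize(cv2.GaussianBlur(g,(0,0),.7),None,fx=8,fy=8,interpolation=cv2.INTER_CUBIC)
def fit(C,n):
    c=C.mean(0)
    if n: a=np.arctan2(*(C-c).T[::-1]); rr=np.linalg.norm(C-c,axis=1); return c,np.degrees(np.angle(np.sum(rr**n*np.exp(6j*a))))/6,rr
C=np.array([plane(f,(196+x/8,165+y/8),75)[:2] for x,y in [(415,228),(493,297),(478,390),(380,410),(302,335),(330,250)]])
print(fit(C,1))
print("head",plane(f,(196+400/8,165+318/8),75))
for th in(33,38,43,48):
    m=(G<th).astype(np.uint8); n,l,st,ce=cv2.connectedComponentsWithStats(m); i=l[320,400]
    if i==0: continue
    cn=max(cv2.findContours((l==i).astype(np.uint8),0,1)[0],key=cv2.contourArea)[:,0]
    W=np.array([plane(f,(196+(x-3.5)/8,165+(y-3.5)/8),75)[:2] for x,y in cn]).astype(np.float32)
    M=cv2.moments(W); c=np.array([M["m10"]/M["m00"],M["m01"]/M["m00"]]); d=W-c; a=np.arctan2(d[:,1],d[:,0]); rr=np.linalg.norm(d,axis=1)
    o=np.argsort(a);g2=np.linspace(-np.pi,np.pi,360,endpoint=False);r2=np.interp(g2,a[o],rr[o],period=2*np.pi)
    print(th,c,M["m00"],np.degrees(np.angle(np.sum(r2*np.exp(6j*g2))))/6,r2.min(),r2.max())
# clamp side edges in crop (left x~65..70, right 770..745): directions
L=[plane(f,(196+x/8,165+y/8),44)[:2] for x,y in[(65,20),(68,530)]];print("clamp",np.degrees(np.arctan2(*(L[0]-L[1])[::-1])))
E
```

```text
(array([ 564.42, -117.59]), np.float64(-29.088534692270784), array([8.1 , 8.14, 9.2 , 8.37, 8.44, 8.4 ]))
head [ 564.35 -117.55   75.  ]
33 [ 563.8  -116.43] 107.36008094274439 -28.503140015367013 2.4308525987943015 8.197039130023786
38 [ 563.96 -116.71] 130.8239508420229 29.30148985627498 3.2629000077577275 8.404146437817968
43 [ 564.13 -117.6 ] 169.1759658511728 -29.399840570535122 5.964709221381131 8.388880686472977
48 [ 564.18 -117.82] 190.25845870072953 29.525980993735402 7.107137927100855 8.619332461560447
clamp 163.2082518118935
```

>>> play_rows:
  rows:
    - {"dp":[0.6,0.1,-0.7],"turn":[0,0,-0.33],"fingers":0}
    - {"dp":[0.9,0.2,-0.3],"turn":[0,0,0],"fingers":0}
    - {"dp":[0.9,0.2,-0.2],"turn":[0,0,0],"fingers":0}
    - {"dp":[0.9,0.2,-0.2],"turn":[0,0,0],"fingers":0}
    - {"dp":[0.9,0.3,-0.1],"turn":[0,0,0],"fingers":0}

```text
clock: 2.88
eef_pos: [420.0, -37.1, 176.4]
tcp_rot: [3.141, 0.005, 2.926]
contact_force: [0.3, 0.8, 0.5]
opening: 0.998
grasp_force: 0.0
```

>>> play_rows:
  rows:
    - {"dp":[0.8,0.4,0],"turn":[0,0,0],"fingers":0}
    - {"dp":[0,0.7,0],"turn":[0,-0.95,0],"fingers":0}
    - {"dp":[0,0.7,0],"turn":[0,-0.95,0],"fingers":0}
    - {"dp":[0,0.7,0],"turn":[0,-0.95,0],"fingers":0}
    - {"dp":[0,0.7,0],"turn":[0,-0.95,0],"fingers":0}

```text
clock: 3.3
eef_pos: [414.4, 80.8, 175.8]
tcp_rot: [-3.139, 0.357, 2.924]
contact_force: [0.3, -0.5, -0.1]
opening: 1.003
grasp_force: 0.0
```

>>> play_rows:
  rows:
    - {"dp":[0,0.7,0],"turn":[0,-0.95,0],"fingers":0}
    - {"dp":[0,0.7,0],"turn":[0,-0.95,0],"fingers":0}
    - {"dp":[0,0.7,0],"turn":[0,-0.95,0],"fingers":0}
    - {"dp":[0,0.7,0],"turn":[0,-0.95,0],"fingers":0}
    - {"dp":[0,0.7,0],"turn":[0,-0.95,0],"fingers":0}

```text
clock: 3.72
eef_pos: [430.4, 143.6, 170.8]
tcp_rot: [-3.1, 0.61, 2.929]
contact_force: [-0.4, -0.2, 0.4]
opening: 0.999
grasp_force: 0.0
```

>>> play_rows:
  rows:
    - {"dp":[0,0.5,0],"turn":[0,-0.95,0],"fingers":0}
    - {"dp":[0,0,0],"turn":[0,0,0],"fingers":0}
    - {"dp":[0,0,0],"turn":[0,0,0],"fingers":0}

```text
clock: 3.97
eef_pos: [431.5, 153.5, 167.6]
tcp_rot: [-3.085, 0.663, 2.941]
contact_force: [-0.3, -0.2, -0.3]
opening: 1.002
grasp_force: 0.0
```

```bash
python3 - <<'E'
from rig import r
from h import *
import pickle
f=r.grab_frame("wrist");s=r.sense();pickle.dump((f,s),open("w2.pkl","wb"))
print(s["qpos"],s["eef_pos"],s["tcp_rot"])
print(proj(f,[[565,232.6,159],[495,248.5,61],[611,222.6,119]]))
a=np.radians(57);b=np.array([np.cos(-.218),np.sin(-.218),0]);z=np.sin(a)*b-[0,0,np.cos(a)];y=np.array([-b[1],b[0],0]);R=Ro.from_matrix(np.array([np.cross(y,z),y,z]).T)
delta(s,np.array([533,239.7,109])+19*z,R)
cv2.imwrite("pics/w2.png",f["pixels"][:,:,::-1])
E
```

```text
[ 0.75  0.09  2.38 -1.13  0.63  0.33] [431.64 152.77 167.65] [-3.08  0.66  2.94]
[[379.94 297.08]
 [383.54 158.49]
 [357.5  272.94]]
dp [-0.87  2.79  2.71] turn [-0.43 -3.17  0.19]
```

View pics/w2.png

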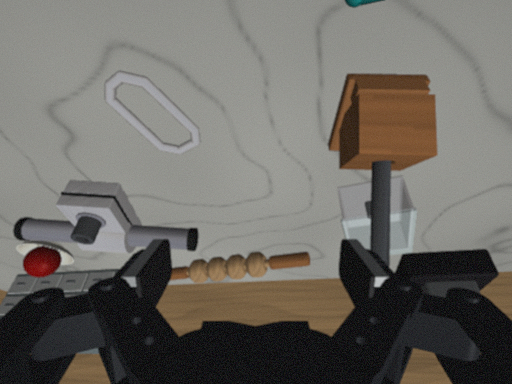

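The wrist view shows the key shaft from the block mouth (384,160) to (380,255), which matches my estimate. The wrist nears a singularity at a 57° tilt, so I'll use 40° instead.

```bash
cat >> h.py <<'E'
def gR(adeg,byaw):
    a=np.radians(adeg);b=np.array([np.cos(byaw),np.sin(byaw),0]);z=np.sin(a)*b-[0,0,np.cos(a)];y=np.array([-b[1],b[0],0])
    return Ro.from_matrix(np.array([np.cross(y,z),y,z]).T)
E
python3 - <<'E'
from rig import r
from h import *
s=r.sense();R=gR(40,-.218);z=R.as_matrix()[:,2]
G=np.array([533,239.7,109])+19*z
delta(s,G-95*z,R);delta(s,G,R)
p,R0=tool(s);print("offset in target frame",R.inv().apply(G-95*z-p)/40)
E
```

```text
dp [-0.64  2.68  0.36] turn [-0.45 -0.34  0.13]
dp [-0.73  2.79  2.73] turn [-0.45 -0.34  0.13]
offset in target frame [-0.59  2.67  0.51]
```

>>> play_rows:
  rows:
    - {"dp":[-0.1,0.5,0.1],"turn":[-0.15,-0.11,0.04],"fingers":0}
    - {"dp":[-0.1,0.55,0.1],"turn":[-0.15,-0.11,0.05],"fingers":0}
    - {"dp":[-0.15,0.55,0.1],"turn":[-0.15,-0.12,0.04],"fingers":0}
    - {"dp":[-0.15,0.55,0.1],"turn":[0,0,0],"fingers":0}
    - {"dp":[-0.1,0.52,0.1],"turn":[0,0,0],"fingers":0}

```text
clock: 4.43
eef_pos: [487.5, 249.0, 165.8]
tcp_rot: [3.14, 0.698, 2.919]
contact_force: [1.0, 0.5, 0.2]
opening: 0.999
grasp_force: 0.0
```

>>> play_rows:
  rows:
    - {"dp":[0,0,0],"turn":[0,0,0],"fingers":0}
    - {"dp":[0,0,0],"turn":[0,0,0],"fingers":0}

```text
clock: 4.6
eef_pos: [487.3, 248.8, 165.5]
tcp_rot: [3.14, 0.698, 2.919]
contact_force: [-0.2, -0.6, -1.3]
opening: 1.002
grasp_force: 0.0
```

```bash
python3 - <<'E'
from rig import r
from h import *
f=r.grab_frame("wrist");s=r.sense();R=gR(40,-.218);z=R.as_matrix()[:,2]
print(s["qpos"],s["eef_pos"],s["tcp_rot"])
e=np.array([565,232.6,159]);m=np.array([495.2,248.5,61])
print("pred",proj(f,[e,m,e+.3*(m-e),e+.6*(m-e)]))
g=f["pixels"].astype(int)
for v in range(140,300,12):  # dark grey columns
    row=g[v]; k=np.where((row.max(1)<95)&(row.max(1)-row.min(1)<16))[0]; k=k[(k>200)&(k<320)]; print(v,k.min() if len(k) else 0,k.max() if len(k) else 0,len(k))
delta(s,np.array([533,239.7,109])+19*z,R)
E
```

```text
[ 0.83  0.24  2.22 -1.17  0.65  0.43] [486.56 247.93 165.08] [3.14 0.7  2.92]
pred [[257.84 277.65]
 [257.9  124.18]
 [257.86 232.09]
 [257.87 186.13]]
140 250 266 17
152 249 265 17
164 250 265 16
176 250 291 28
188 249 292 36
200 249 265 17
212 249 265 17
224 249 265 17
236 237 265 20
248 249 265 17
260 249 265 17
272 249 266 18
284 0 0 0
296 0 0 0
dp [-0.    0.06  2.31] turn [-0.02 -0.   -0.03]
```

>>> play_rows:
  rows:
    - {"dp":[0,0.06,0.6],"turn":[0,0,0],"fingers":0}
    - {"dp":[0,0,0.7],"turn":[0,0,0],"fingers":0}
    - {"dp":[0,0,0.6],"turn":[0,0,0],"fingers":0}
    - {"dp":[0,0,0.4],"turn":[0,0,0],"fingers":0}
    - {"dp":[0,0,0],"turn":[0,0,0],"fingers":0}

```text
clock: 5.07
eef_pos: [545.7, 244.4, 107.2]
tcp_rot: [-3.124, 0.673, 2.919]
contact_force: [0.2, -1.0, 0.9]
opening: 0.998
grasp_force: 0.0
```

>>> play_rows:
  rows:
    - {"dp":[0,0,0],"turn":[0,0,0],"fingers":1}
    - {"dp":[0,0,0],"turn":[0,0,0],"fingers":1}
    - {"dp":[0,0,0],"turn":[0,0,0],"fingers":1}
    - {"dp":[0,0,0],"turn":[0,0,0],"fingers":1}
    - {"dp":[0,0,0],"turn":[0,0,0],"fingers":1}
  force: 90

```text
clock: 5.48
eef_pos: [544.2, 245.9, 108.3]
tcp_rot: [-3.126, 0.674, 2.92]
contact_force: [-1.3, -1.2, 1.7]
opening: 0.296
grasp_force: 0.9
```

>>> play_rows:
  rows:
    - {"dp":[0,0,0],"turn":[0,0,0],"fingers":1}
    - {"dp":[0,0,0],"turn":[0,0,0],"fingers":1}
    - {"dp":[0,0,0],"turn":[0,0,0],"fingers":1}

```text
clock: 5.73
eef_pos: [543.8, 242.8, 108.3]
tcp_rot: [-3.119, 0.676, 2.922]
contact_force: [-6.6, -10.2, 12.4]
opening: 0.131
grasp_force: 88.4
```

```bash
python3 - <<'E'
from rig import r
from h import *
s=r.sense();p,R=tool(s)
u=gR(33,-.218).inv(); b=np.array([np.cos(-.218),np.sin(-.218),0]); U=.545*b+[0,0,.839]
print("extract dir in tool",R.inv().apply(U)); print(s["qpos"],s["opening"],s["grasp_force"],s["contact_force"])
E
```

```text
extract dir in tool [-0.95 -0.01 -0.31]
[ 0.72  0.4   2.15 -1.3   0.57  0.5 ] 0.13053700341864538 88.36705522589313 [ -6.56 -10.17  12.45]
```

>>> play_rows:
  rows:
    - {"dp":[-0.1,0,-0.03],"turn":[0,0,0],"fingers":1}
    - {"dp":[-0.2,0,-0.06],"turn":[0,0,0],"fingers":1}
    - {"dp":[-0.2,0,-0.06],"turn":[0,0,0],"fingers":1}

```text
clock: 5.98
eef_pos: [550.5, 240.3, 119.9]
tcp_rot: [-3.118, 0.664, 2.924]
contact_force: [-15.2, -0.7, -20.5]
opening: 0.134
grasp_force: 87.6
```

```bash
python3 - <<'E'
from rig import r
s=r.sense();print(s["qpos"],s["eef_pos"],s["tcp_rot"],s["grasp_force"],s["contact_force"])
E
```

```text
[ 0.70047997  0.37522309  2.13232153 -1.22799126  0.56436138  0.41041172] [550.52670555 240.30924142 119.91453332] [-3.11842292  0.66417416  2.92366288] 87.57179174022895 [-15.17613042  -0.74477747 -20.54889108]
```

>>> play_rows:
  rows:
    - {"dp":[-0.2,0,-0.07],"turn":[0,0,0],"fingers":1}
    - {"dp":[-0.25,0,-0.08],"turn":[0,0,0],"fingers":1}
    - {"dp":[-0.25,0,-0.08],"turn":[0,0,0],"fingers":1}

```text
clock: 6.23
eef_pos: [569.6, 238.0, 147.6]
tcp_rot: [-3.12, 0.67, 2.923]
contact_force: [-1.0, -0.1, -2.2]
opening: 0.134
grasp_force: 87.8
```

```bash
python3 - <<'E'
from rig import r
from h import *
s=r.sense();print(s["qpos"],s["grasp_force"],s["contact_force"]);p,R=tool(s)
b=np.array([np.cos(-.218),np.sin(-.218),0]); U=.545*b+[0,0,.839]
print("moved",(p-[543.8,242.8,108.3])@U,"dir",R.inv().apply(U))
f=r.grab_frame("top"); c1=crop(f,110,175,80,60,5)
f=r.grab_frame("scene"); cv2.imwrite("pics/k3.png",np.hstack([c1,crop(f,330,170,80,60,5)]))
E
```

```text
[ 0.67  0.34  2.09 -1.15  0.58  0.28] 87.8254745900631 [-0.96 -0.1  -2.15]
moved 47.327116611789826 dir [-0.95 -0.01 -0.32]
```

View pics/k3.png

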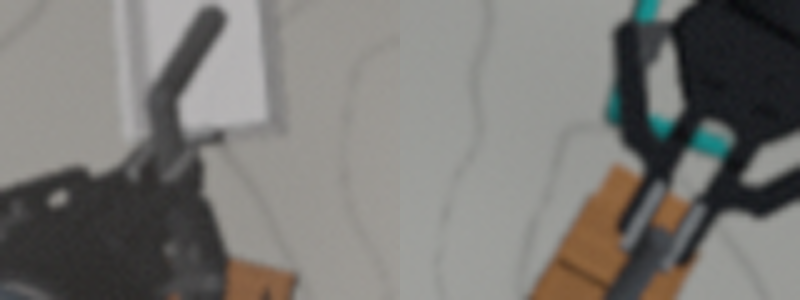

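The key is out of the hole, with the forces back to about its own weight. The block is visible below it at (260,285) in the left crop. Next I plan the carry to a hover above the bolt.

```bash
cat >> h.py <<'E'
def path(s,P,R,n,lift=None):
    p,R0=tool(s); W=(R0.inv()*R).as_rotvec(); q=p; Rc=R0
    for i in range(1,n+1):
        t=i/n; Pn=p+(P-p)*t; d=Rc.inv().apply(Pn-q)/40; print(np.round(d,2).tolist(),np.round(np.degrees(W)/n/6,2).tolist()); q=Pn; Rc=R0*Ro.from_rotvec(W*t)
E
python3 - <<'E'
from rig import r
from h import *
s=r.sense();p,R=tool(s)
ps=p+R.apply([-19,0,-6.4])+[0,0,40]   # after lift
print("lift dir world up in tool",R.inv().apply([0,0,40])/40)
Rf=gR(-18.6,np.radians(-29.5)); et=np.array([-46.5,0,-34.7])
P=np.array([564.2,-117.6,180])-Rf.apply(et);print("from",ps,"to",P)
s=dict(s);s["eef_pos"]=ps;path(s,P,Rf,15)
E
```

```text
lift dir world up in tool [-0.62 -0.01 -0.78]
from [582.94 237.68 207.27] to [516.21 -90.45 161.94]
[0.04, -0.56, 0.07] [0.03, 0.63, 0.19]
[0.02, -0.56, 0.08] [0.03, 0.63, 0.19]
[0.01, -0.56, 0.08] [0.03, 0.63, 0.19]
[-0.01, -0.56, 0.08] [0.03, 0.63, 0.19]
[-0.03, -0.56, 0.08] [0.03, 0.63, 0.19]
[-0.04, -0.56, 0.08] [0.03, 0.63, 0.19]
[-0.06, -0.55, 0.08] [0.03, 0.63, 0.19]
[-0.08, -0.55, 0.08] [0.03, 0.63, 0.19]
[-0.09, -0.55, 0.07] [0.03, 0.63, 0.19]
[-0.11, -0.55, 0.07] [0.03, 0.63, 0.19]
[-0.12, -0.55, 0.06] [0.03, 0.63, 0.19]
[-0.14, -0.54, 0.05] [0.03, 0.63, 0.19]
[-0.15, -0.54, 0.05] [0.03, 0.63, 0.19]
[-0.16, -0.54, 0.04] [0.03, 0.63, 0.19]
[-0.18, -0.53, 0.03] [0.03, 0.63, 0.19]
```

>>> play_rows:
  rows:
    - {"dp":[-0.25,0,-0.08],"turn":[0,0,0],"fingers":1}
    - {"dp":[-0.25,0,-0.08],"turn":[0,0,0],"fingers":1}
    - {"dp":[-0.3,0,-0.4],"turn":[0,0,0],"fingers":1}
    - {"dp":[-0.3,0,-0.4],"turn":[0,0,0],"fingers":1}

```text
clock: 6.67
eef_pos: [581.5, 237.8, 206.3]
tcp_rot: [-3.124, 0.672, 2.921]
contact_force: [0.2, 0.4, -2.1]
opening: 0.138
grasp_force: 88.3
```

>>> play_rows:
  rows:
    - {"dp":[0.04,-0.56,0.07],"turn":[0.03,0.63,0.19],"fingers":1}
    - {"dp":[0.02,-0.56,0.08],"turn":[0.03,0.63,0.19],"fingers":1}
    - {"dp":[0.01,-0.56,0.08],"turn":[0.03,0.63,0.19],"fingers":1}
    - {"dp":[-0.01,-0.56,0.08],"turn":[0.03,0.63,0.19],"fingers":1}
    - {"dp":[-0.03,-0.56,0.08],"turn":[0.03,0.63,0.19],"fingers":1}

```text
clock: 7.08
eef_pos: [558.7, 127.9, 192.1]
tcp_rot: [3.117, 0.34, 2.808]
contact_force: [0.6, -1.1, -2.9]
opening: 0.136
grasp_force: 88.4
```

>>> play_rows:
  rows:
    - {"dp":[-0.04,-0.56,0.08],"turn":[0.03,0.63,0.19],"fingers":1}
    - {"dp":[-0.06,-0.55,0.08],"turn":[0.03,0.63,0.19],"fingers":1}
    - {"dp":[-0.08,-0.55,0.08],"turn":[0.03,0.63,0.19],"fingers":1}
    - {"dp":[-0.09,-0.55,0.07],"turn":[0.03,0.63,0.19],"fingers":1}
    - {"dp":[-0.11,-0.55,0.07],"turn":[0.03,0.63,0.19],"fingers":1}

```text
clock: 7.5
eef_pos: [536.5, 18.1, 177.2]
tcp_rot: [3.117, 0.008, 2.715]
contact_force: [0.3, 0.9, -2.3]
opening: 0.13
grasp_force: 88.4
```

>>> play_rows:
  rows:
    - {"dp":[-0.12,-0.55,0.06],"turn":[0.03,0.63,0.19],"fingers":1}
    - {"dp":[-0.14,-0.54,0.05],"turn":[0.03,0.63,0.19],"fingers":1}
    - {"dp":[-0.15,-0.54,0.05],"turn":[0.03,0.63,0.19],"fingers":1}
    - {"dp":[-0.16,-0.54,0.04],"turn":[0.03,0.63,0.19],"fingers":1}
    - {"dp":[-0.18,-0.53,0.03],"turn":[0.03,0.63,0.19],"fingers":1}

```text
clock: 7.92
eef_pos: [513.9, -91.5, 162.3]
tcp_rot: [-3.133, -0.323, 2.616]
contact_force: [0.6, 0.2, -3.5]
opening: 0.132
grasp_force: 88.4
```

>>> play_rows:
  rows:
    - {"dp":[0,0,0],"turn":[0,0,0],"fingers":1}
    - {"dp":[0,0,0],"turn":[0,0,0],"fingers":1}
    - {"dp":[0,0,0],"turn":[0,0,0],"fingers":1}

```text
clock: 8.17
eef_pos: [514.1, -90.1, 162.1]
tcp_rot: [-3.134, -0.32, 2.618]
contact_force: [-0.1, 0.3, -2.4]
opening: 0.133
grasp_force: 88.4
```

```bash
python3 - <<'E'
from rig import r
from h import *
import pickle
s=r.sense();p,R=tool(s);print(s["qpos"],s["eef_pos"],s["tcp_rot"],s["contact_force"]);
Rf=gR(-18.6,np.radians(-29.5)); et=np.array([-46.5,0,-34.7]);P=np.array([564.2,-117.6,180])-Rf.apply(et);delta(s,P,Rf)
e=p+R.apply(et);t=r.grab_frame("top");c=r.grab_frame("scene");w=r.grab_frame("wrist");pickle.dump((t,c,w,s),open("w4.pkl","wb"))
a=[]
for f,n in((t,100),(c,100)):
    u=proj(f,[e-[0,0,30]])[0];x,y=int(u[0]-50),int(u[1]-40);print(x,y);a.append(crop(f,x,y,100,75,4))
a.append(cv2.resize(w["pixels"][:,:,::-1],(400,300)));u=proj(w,[e-[0,0,30]])[0];x,y=int(np.clip(u[0]-50,0,412)),int(np.clip(u[1]-37,0,309));print(u,x,y);a.append(crop(w,x,y,100,75,4))
cv2.imwrite("pics/k4.png",np.vstack([np.hstack(a[:2]),np.hstack(a[2:])]))
E
```

```text
[-0.23  0.44  1.71  0.09  1.3  -1.32] [514.07 -90.07 162.08] [-3.13 -0.32  2.62] [-0.11  0.26 -2.36]
dp [-0.05  0.02 -0.01] turn [-0.05  0.04 -0.08]
234 168
190 132
[255.31 333.95] 205 296
```

View pics/k4.png

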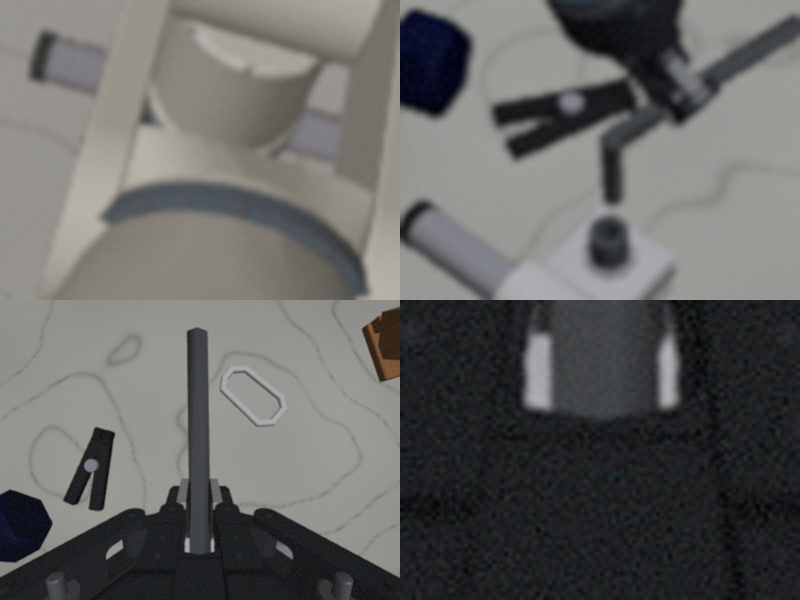

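The key is held with its short arm pointing down over the bolt. In the scene view the elbow is at about (243,166.5) and the short tip at (243.2,182.8). In the wrist view the long tip is at about (253.5,38). From these points I work out the key's pose in the hand.

```bash
cat > fit.py <<'E'
from h import *
from scipy.optimize import least_squares
def kfit(s,obs):
    p,R=tool(s)
    def kp(v): # key pose: pitch about tool y, yaw-roll small ; elbow in tool
        Rk=R*Ro.from_euler("ZXY",[v[4],v[5],v[3]],degrees=True)*Ro.from_matrix(np.array([[1,0,0],[0,-1,0],[0,0,-1.]]))
        return Rk,p+R.apply(v[:3])
    def res(v):
        Rk,e=kp(v);o=[]
        for f,k,px in obs: o+=list(proj(f,[e+Rk.apply(k)])[0]-px)
        return np.r_[o,np.array(v[1])/3,(v[4])/2,(v[5])/2]
    L=least_squares(res,[-46.5,0,-34.7,-18.,0,0]); Rk,e=kp(L.x); return L.x,L.fun,Rk,e
E
python3 - <<'E'
from fit import *
import pickle
t,c,w,s=pickle.load(open("w4.pkl","rb"))
def rows(f,rng,lo,hi,ax):
    g=f["pixels"].astype(int); g=g if ax==0 else g.transpose(1,0,2)
    out=[]
    for v in rng:
        k=np.where(g[v].max(1)<110)[0];k=k[(k>=lo)&(k<=hi)]
        out.append((v,int(k.min()),int(k.max())) if len(k) else (v,))
    return out
print("wrist",rows(w,list(range(30,48,2))+list(range(60,200,25)),225,290,0))
print("scene short",rows(c,range(168,188,2),232,254,0))
print("scene long",rows(c,range(266,296,3),125,160,1)); print(rows(c,range(246,258,3),145,185,1))
E
```

```text
wrist [(30,), (32,), (34,), (36, 248, 256), (38, 241, 262), (40, 240, 264), (42, 239, 265), (44, 239, 265), (46, 239, 265), (60, 239, 265), (85, 240, 265), (110, 240, 266), (135, 240, 266), (160, 241, 266), (185, 241, 267)]
scene short [(168, 240, 246), (170, 240, 245), (172, 240, 245), (174, 240, 245), (176, 240, 245), (178, 240, 245), (180, 241, 245), (182, 241, 244), (184,), (186, 241, 243)]
scene long [(266, 149, 157), (269, 147, 155), (272, 145, 151), (275, 143, 149), (278, 141, 147), (281, 140, 146), (284, 138, 144), (287, 136, 142), (290, 137, 140), (293,)]
[(246, 145, 168), (249, 145, 166), (252, 145, 164), (255, 145, 162)]
```

```bash
sed -i 's/return np.r_\[o,/return np.r_[np.nan_to_num(o),/' fit.py; python3 - <<'E'
from fit import *
import pickle
t,c,w,s=pickle.load(open("w4.pkl","rb"))
n=np.nan
for ridge in(0,1):
    obs=[(c,(0,0,0),(242.6,166.8)),(c,(0,0,-65),(242.6,182.7)),(c,(160,0,0),(289,139.2)),(w,(160,0,8.08*ridge),(252,36.5 if ridge else 38.5)),(w,(90,0,0),(253.4,n))]
    x,fun,Rk,e=kfit(s,obs);M=Rk.as_matrix()
    print(x,fun[:9],"elbow",e,"tip",e+Rk.apply([0,0,-65]),"z",M[:,2],"xyaw",np.degrees(np.arctan2(M[1,0],M[0,0])))
    print("mid",proj(w,[e+Rk.apply([90,0,0])]))
E
```

```text
[-44.52  -0.05 -20.46 -17.36  -0.58   0.13] [ 0.12  0.03  0.88 -0.89  0.97 -1.53  0.13  0.55 -0.09] elbow [ 556.29 -114.35  167.5 ] tip [ 555.13 -114.15  102.51] z [ 0.02 -0.    1.  ] xyaw 150.69971612122092
mid [[253.31 166.51]]
[-45.33   0.06 -21.2  -19.13  -0.69  -0.06] [-0.17  0.14  0.06 -0.35  0.53 -0.22 -0.02  0.1   0.01] elbow [ 557.22 -114.74  167.94] tip [ 557.92 -115.31  102.95] z [-0.01  0.01  1.  ] xyaw 150.7566499245808
mid [[253.41 168.96]]
```

```bash
python3 - <<'E'
from fit import *
import pickle
t,c,w,s=pickle.load(open("w4.pkl","rb"))
g=c["pixels"].astype(float).mean(2)
for v in list(range(170,182,3))+list(range(186,204,2)):
    row=g[v,225:262]; a=np.clip(130-row,0,70); a[:5]=0;a[-5:]=0; print(v,round((a*np.arange(225,262)).sum()/max(a.sum(),1),2), np.where(row<100)[0][[0,-1]]+225 if (row<100).any() else 0)
P=[[564.2,-117.6,75],[564.2,-117.6,47]];print(proj(c,P),proj(c,[[557.9,-115.3,103],[557.9,-115.3,160]]))
print(proj(c,[[565.2,-117.6,75]]),proj(c,[[564.2,-116.6,75]]))
p,R=tool(s);print(R.inv().apply([6,-1,0])/40,R.inv().apply([0,0,-24])/40)
E
```

```text
170 242.4 [240 244]
173 242.43 [240 244]
176 242.55 [241 245]
179 242.68 [241 245]
186 242.02 [241 243]
188 241.82 [238 245]
190 241.73 [238 246]
192 241.65 [237 246]
194 241.73 [237 246]
196 241.83 [237 246]
198 241.65 [238 245]
200 245.31 0
202 255.26 0
[[241.2  189.87]
 [241.46 195.63]] [[242.67 182.34]
 [242.19 169.03]]
[[241.06 190.15]] [[241.54 189.99]]
[-0.14  0.05 -0.05] [-0.19  0.    0.57]
```

>>> play_rows:
  rows:
    - {"dp":[-0.14,0.05,0.07],"turn":[0,0,0],"fingers":1}
    - {"dp":[-0.1,0,0.25],"turn":[0,0,0],"fingers":1}
    - {"dp":[-0.09,0,0.2],"turn":[0,0,0],"fingers":1}
    - {"dp":[0,0,0],"turn":[0,0,0],"fingers":1}
    - {"dp":[0,0,0],"turn":[0,0,0],"fingers":1}

```text
clock: 8.73
eef_pos: [519.8, -91.5, 137.7]
tcp_rot: [-3.134, -0.322, 2.618]
contact_force: [0.2, 0.2, -1.0]
opening: 0.133
grasp_force: 88.4
```

```bash
python3 - <<'E'
from fit import *
from rig import r
import pickle
s=r.sense();c=r.grab_frame("scene");w=r.grab_frame("wrist");pickle.dump((c,w,s),open("w5.pkl","wb"))
p,R=tool(s);print(s["eef_pos"],s["contact_force"],s["wrist_torque"])
et=np.array([-45.3,.06,-21.2]);e=p+R.apply(et);print("elbow",e)
print("pred tip",proj(c,[e-[0,0,65],e]),"bolt",proj(c,[[563.6,-116.2,75]]))
g=c["pixels"].astype(float).mean(2)
for v in range(176,204,2):
    row=g[v,225:262]; a=np.clip(130-row,0,70); a[:5]=0;a[-5:]=0; print(v,round((a*np.arange(225,262)).sum()/max(a.sum(),1),2), row[8:26].astype(int))
cv2.imwrite("pics/k5.png",crop(c,215,160,54,40,14))
E
```

```text
[519.8  -91.51 137.71] [ 0.22  0.18 -1.03] [-0.13 -0.25  0.06]
elbow [ 562.94 -116.15  143.48]
pred tip [[241.84 188.96]
 [241.25 174.36]] bolt [[241.76 189.87]]
176 241.22 [153 154 153 154 150 124  74  48  53  55  65 103 135 147 151 152 152 151]
178 240.98 [153 153 152 153 149 121  71  32  30  38  71 124 149 153 152 152 152 152]
180 241.05 [152 151 149 148 143 121  79  41  31  38  70 122 148 154 152 152 152 152]
182 241.14 [147 147 150 150 149 130  83  42  33  39  71 123 149 153 152 152 152 152]
184 241.25 [151 153 152 152 146 133  97  51  36  41  72 121 148 154 153 152 152 152]
186 241.62 [153 151 149 151 151 135  96  51  37  43  56  88 123 142 150 153 152 152]
188 241.8 [149 150 158 158 132  89  53  39  41  46  46  52  73 106 138 152 153 150]
190 241.74 [159 165 163 147 111  75  59  50  44  42  41  50  61  90 137 161 161 155]
192 241.68 [166 166 163 139  97  66  62  64  60  60  62  63  61  79 128 158 165 165]
194 241.73 [166 165 154 125  83  42  37  41  47  51  54  52  50  67 110 143 159 165]
196 241.83 [168 167 158 135  97  49  29  31  36  40  45  47  50  71 111 140 158 166]
198 241.65 [169 167 160 143 123  98  75  61  55  53  59  74  93 112 131 149 162 168]
200 245.54 [167 167 168 166 156 143 132 126 119 117 122 128 133 145 159 167 169 169]
202 255.25 [165 168 170 168 168 167 166 164 158 156 161 165 167 169 169 170 169 168]
```

View pics/k5.png

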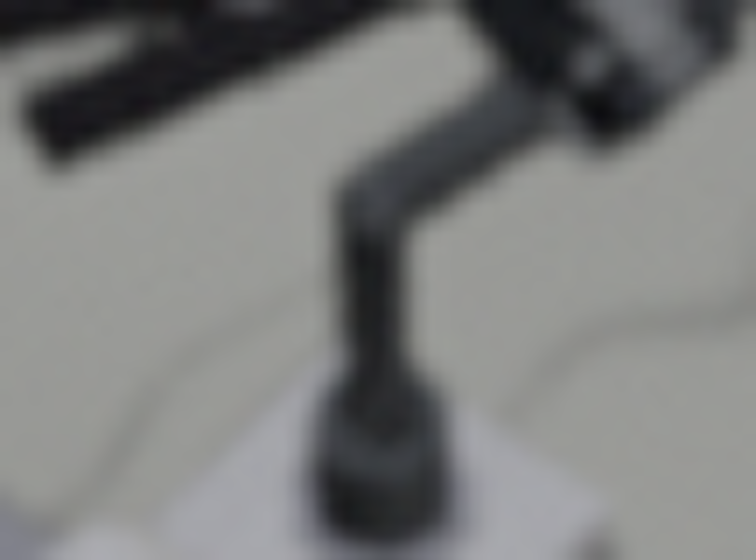

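The crop shows the short tip at about (241.5,190), at the socket mouth and off by under 1 mm sideways. I descend gently.

>>> play_rows:
  rows:
    - {"dp":[0,0.017,0],"turn":[0,0,0],"fingers":1}
    - {"dp":[-0.025,0,0.075],"turn":[0,0,0],"fingers":1}
    - {"dp":[-0.025,0,0.075],"turn":[0,0,0],"fingers":1}
    - {"dp":[0,0,0],"turn":[0,0,0],"fingers":1}
    - {"dp":[0,0,0],"turn":[0,0,0],"fingers":1}

```text
clock: 9.25
eef_pos: [520.6, -91.2, 132.2]
tcp_rot: [-3.135, -0.321, 2.618]
contact_force: [1.6, 0.3, -3.5]
opening: 0.134
grasp_force: 88.4
```

```bash
cat > st.py <<'E'
from fit import *
from rig import r
s=r.sense();p,R=tool(s);e=p+R.apply([-45.3,.06,-21.2]);F=np.array(s["contact_force"]);M=np.array(s["wrist_torque"])
print("tcp",p,"F",F,"M",M,"elbow",e,"yaw",np.degrees(s["tcp_rot"][2]),"grip",s["grasp_force"],"t",s["clock"])
B=np.array([563.7,-116.2,100]);print("Mz@bolt",M[2]+np.cross(p-B,F)[2]/1000, "down1mm",R.inv().apply([0,0,-1])/40,"x1",R.inv().apply([1,0,0])/40,"y1",R.inv().apply([0,1,0])/40)
E
python3 st.py
```

```text
tcp [520.65 -91.19 132.17] F [ 1.6   0.26 -3.46] M [-0.07 -0.23  0.  ] elbow [ 563.78 -115.84  138.01] yaw 150.0124319687335 grip 88.37570157833397 t 9.25
Mz@bolt -0.04705171443376343 down1mm [-0.01  0.    0.02] x1 [-0.02  0.01 -0.01] y1 [0.01 0.02 0.  ]
```

>>> play_rows:
  rows:
    - {"dp":[-0.02,0,0.06],"turn":[0,0,0],"fingers":1}
    - {"dp":[-0.02,0,0.06],"turn":[0,0,0],"fingers":1}
    - {"dp":[0,0,0],"turn":[0,0,0],"fingers":1}

```text
clock: 9.5
eef_pos: [520.7, -91.1, 126.9]
tcp_rot: [-3.135, -0.32, 2.618]
contact_force: [1.1, -0.3, -3.2]
opening: 0.135
grasp_force: 88.4
```

```bash
python3 st.py
```

```text
tcp [520.73 -91.15 126.88] F [ 1.14 -0.29 -3.16] M [ 0.02 -0.44  0.02] elbow [ 563.86 -115.79  132.74] yaw 150.01869491098182 grip 88.35295803844929 t 9.5
Mz@bolt 0.007834183235880185 down1mm [-0.01  0.    0.02] x1 [-0.02  0.01 -0.01] y1 [0.01 0.02 0.  ]
```

>>> play_rows:
  rows:
    - {"dp":[-0.02,0,0.06],"turn":[0,0,0],"fingers":1}
    - {"dp":[-0.02,0,0.06],"turn":[0,0,0],"fingers":1}
    - {"dp":[-0.02,0,0.06],"turn":[0,0,0],"fingers":1}
    - {"dp":[-0.02,0,0.06],"turn":[0,0,0],"fingers":1}
    - {"dp":[0,0,0],"turn":[0,0,0],"fingers":1}

```text
clock: 9.92
eef_pos: [520.7, -91.2, 116.6]
tcp_rot: [-3.135, -0.32, 2.618]
contact_force: [1.4, 2.3, -2.6]
opening: 0.132
grasp_force: 88.4
```

```bash
python3 st.py
```

```text
tcp [520.66 -91.24 116.64] F [ 1.37  2.25 -2.6 ] M [ 0.06 -0.48 -0.06] elbow [ 563.78 -115.89  122.49] yaw 150.0149680343278 grip 88.38938537053764 t 9.9167
Mz@bolt -0.18909911410656713 down1mm [-0.01  0.    0.02] x1 [-0.02  0.01 -0.01] y1 [0.01 0.02 0.  ]
```

>>> play_rows:
  rows:
    - {"dp":[-0.02,0,0.06],"turn":[0,0,0],"fingers":1}
    - {"dp":[-0.02,0,0.06],"turn":[0,0,0],"fingers":1}
    - {"dp":[0,0,0],"turn":[0,0,0],"fingers":1}

```text
clock: 10.17
eef_pos: [520.6, -91.3, 111.7]
tcp_rot: [-3.135, -0.32, 2.618]
contact_force: [1.5, 1.4, -3.4]
opening: 0.133
grasp_force: 88.4
```

>>> play_rows:
  rows:
    - {"dp":[-0.01,0,0.03],"turn":[0,0,0],"fingers":1}
    - {"dp":[0,0,0],"turn":[0,0,0],"fingers":1}

```text
clock: 10.33
eef_pos: [520.7, -91.3, 110.8]
tcp_rot: [-3.135, -0.32, 2.618]
contact_force: [0.1, 1.6, -1.6]
opening: 0.134
grasp_force: 88.5
```

```bash
python3 st.py
```

```text
tcp [520.69 -91.3  110.75] F [ 0.12  1.64 -1.63] M [ 0.16 -0.38 -0.  ] elbow [ 563.81 -115.95  116.61] yaw 150.0173452403183 grip 88.49738932214677 t 10.3333
Mz@bolt -0.07444320879053493 down1mm [-0.01  0.    0.02] x1 [-0.02  0.01 -0.01] y1 [0.01 0.02 0.  ]
```

Nearly at the bottom, so I press on until I feel the floor.

>>> play_rows:
  rows:
    - {"dp":[-0.01,0,0.03],"turn":[0,0,0],"fingers":1}
    - {"dp":[0,0,0],"turn":[0,0,0],"fingers":1}

```text
clock: 10.5
eef_pos: [520.6, -91.3, 109.6]
tcp_rot: [-3.135, -0.321, 2.618]
contact_force: [-0.9, 1.4, 1.3]
opening: 0.134
grasp_force: 88.7
```

>>> play_rows:
  rows:
    - {"dp":[-0.01,0,0.03],"turn":[0,0,0],"fingers":1}
    - {"dp":[0,0,0],"turn":[0,0,0],"fingers":1}

```text
clock: 10.67
eef_pos: [520.3, -91.0, 108.9]
tcp_rot: [-3.135, -0.322, 2.618]
contact_force: [-3.2, 1.9, 8.6]
opening: 0.135
grasp_force: 89.6
```

```bash
python3 st.py
```

```text
tcp [520.26 -91.04 108.92] F [-3.2   1.86  8.6 ] M [ 0.51  0.39 -0.01] elbow [ 563.39 -115.68  114.71] yaw 150.02130574545765 grip 89.63685502298176 t 10.6667
Mz@bolt -0.005993253659696064 down1mm [-0.01  0.    0.02] x1 [-0.02  0.01 -0.01] y1 [0.01 0.02 0.  ]
```

Fully seated: the elbow is at 115–116 mm and there is about 11 N of floor reaction. Next I compute the turning row about the bolt axis.

```bash
python3 - <<'E'
from fit import *
from rig import r
s=r.sense();p,R=tool(s);B=np.array([563.7,-115.9,p[2]])
for d in(1,2,4):
    Z=Ro.from_euler("z",-d,degrees=True);m=Z.apply(p-B)+B
    print(d,np.round(R.inv().apply(m-p)/40,4),np.round(R.inv().apply([0,0,-d])/6,3))
print("up 0.6mm",R.inv().apply([0,0,.6])/40)
E
```

```text
1 [-0.    0.02 -0.  ] [-0.05  0.    0.16]
2 [-0.    0.04 -0.  ] [-0.1   0.    0.32]
4 [-0.    0.09 -0.  ] [-0.21  0.    0.63]
up 0.6mm [ 0.   -0.   -0.01]
```

>>> play_rows:
  rows:
    - {"dp":[-0.001,0.043,0],"turn":[-0.105,0,0.316],"fingers":1}
    - {"dp":[-0.001,0.043,0],"turn":[-0.105,0,0.316],"fingers":1}
    - {"dp":[-0.001,0.043,0],"turn":[-0.105,0,0.316],"fingers":1}
    - {"dp":[-0.001,0.043,0],"turn":[-0.105,0,0.316],"fingers":1}
    - {"dp":[-0.001,0.043,0],"turn":[-0.105,0,0.316],"fingers":1}
  force: 110

```text
clock: 11.08
eef_pos: [525.1, -84.1, 108.9]
tcp_rot: [-3.135, -0.32, 2.443]
contact_force: [-3.8, 2.9, 7.1]
opening: 0.127
grasp_force: 110.3
```

```bash
python3 st.py
```

```text
tcp [525.09 -84.09 108.9 ] F [-3.85  2.95  7.06] M [0.48 0.43 0.45] elbow [ 563.26 -115.87  114.76] yaw 139.9804597149746 grip 110.2682306283532 t 11.0833
Mz@bolt 0.45666950989662747 down1mm [-0.01  0.    0.02] x1 [-0.02  0.02 -0.01] y1 [0.02 0.02 0.  ]
```

>>> play_rows:
  rows:
    - {"dp":[-0.001,0.043,0],"turn":[-0.105,0,0.316],"fingers":1}
    - {"dp":[-0.001,0.043,0],"turn":[-0.105,0,0.316],"fingers":1}
    - {"dp":[-0.001,0.043,0],"turn":[-0.105,0,0.316],"fingers":1}
    - {"dp":[-0.001,0.043,0],"turn":[-0.105,0,0.316],"fingers":1}
    - {"dp":[-0.001,0.043,0],"turn":[-0.105,0,0.316],"fingers":1}

```text
clock: 11.5
eef_pos: [531.4, -77.9, 108.9]
tcp_rot: [-3.135, -0.319, 2.269]
contact_force: [-3.2, 3.7, 7.3]
opening: 0.126
grasp_force: 110.3
```

```bash
python3 st.py
```

```text
tcp [531.37 -77.87 108.87] F [-3.25  3.7   7.33] M [0.59 0.34 0.44] elbow [ 563.44 -115.78  114.79] yaw 130.0038919658904 grip 110.29130917740986 t 11.5
Mz@bolt 0.44612675698338694 down1mm [-0.01  0.    0.02] x1 [-0.02  0.02 -0.01] y1 [0.02 0.02 0.01]
```

>>> play_rows:
  rows:
    - {"dp":[-0.001,0.043,0],"turn":[-0.105,0,0.316],"fingers":1}

```text
clock: 11.58
eef_pos: [532.7, -76.8, 108.8]
tcp_rot: [-3.135, -0.319, 2.234]
contact_force: [-3.1, 2.7, 7.5]
opening: 0.129
grasp_force: 110.3
```

```bash
python3 st.py
```

```text
tcp [532.69 -76.77 108.84] F [-3.13  2.73  7.46] M [0.57 0.37 0.43] elbow [ 563.43 -115.78  114.77] yaw 128.00730135097962 grip 110.27859002788318 t 11.5833
Mz@bolt 0.46738337995153656 down1mm [-0.01  0.    0.02] x1 [-0.01  0.02 -0.  ] y1 [0.02 0.02 0.01]
```

>>> play_rows:
  rows:
    - {"dp":[-0.001,0.043,0],"turn":[-0.105,0,0.316],"fingers":1}

```text
clock: 11.67
eef_pos: [534.1, -75.7, 108.8]
tcp_rot: [-3.135, -0.319, 2.199]
contact_force: [-2.8, 3.1, 8.4]
opening: 0.128
grasp_force: 110.3
```

```bash
python3 st.py
```

```text
tcp [534.11 -75.71 108.84] F [-2.82  3.07  8.44] M [0.65 0.35 0.43] elbow [ 563.47 -115.76  114.78] yaw 126.01516448060292 grip 110.26471184188267 t 11.6667
Mz@bolt 0.4541459043720832 down1mm [-0.01  0.    0.02] x1 [-0.01  0.02 -0.  ] y1 [0.02 0.01 0.01]
```

>>> play_rows:
  rows:
    - {"dp":[-0.001,0.043,0],"turn":[-0.105,0,0.316],"fingers":1}

```text
clock: 11.75
eef_pos: [535.5, -74.7, 108.8]
tcp_rot: [-3.135, -0.319, 2.165]
contact_force: [-2.8, 4.6, 7.1]
opening: 0.129
grasp_force: 110.3
```

```bash
python3 st.py|grep -o "Mz.*down"
```

```text
Mz@bolt 0.43965223588144015 down
```

>>> play_rows:
  rows:
    - {"dp":[-0.001,0.043,0],"turn":[-0.105,0,0.316],"fingers":1}

```text
clock: 11.83
eef_pos: [537.0, -73.8, 108.8]
tcp_rot: [-3.136, -0.318, 2.13]
contact_force: [-2.5, 3.5, 8.7]
opening: 0.122
grasp_force: 110.3
```

```bash
python3 st.py|grep -o "Mz.*down"
```

```text
Mz@bolt 0.4546987171516434 down
```

>>> play_rows:
  rows:
    - {"dp":[-0.001,0.043,0],"turn":[-0.105,0,0.316],"fingers":1}

```text
clock: 11.92
eef_pos: [538.5, -72.8, 108.8]
tcp_rot: [-3.136, -0.318, 2.095]
contact_force: [-2.1, 3.9, 7.4]
opening: 0.128
grasp_force: 110.3
```

```bash
python3 st.py|grep -o "Mz.*down"
```

```text
Mz@bolt 0.42786723234005714 down
```

>>> play_rows:
  rows:
    - {"dp":[-0.001,0.043,0],"turn":[-0.105,0,0.316],"fingers":1}

```text
clock: 12.0
eef_pos: [540.1, -72.0, 108.8]
tcp_rot: [-3.136, -0.318, 2.06]
contact_force: [-3.2, 4.7, 7.9]
opening: 0.121
grasp_force: 110.3
```

```bash
python3 st.py|grep -o "Mz.*down"
```

```text
Mz@bolt 0.4557870049978789 down
```

>>> play_rows:
  rows:
    - {"dp":[-0.001,0.043,0],"turn":[-0.105,0,0.316],"fingers":1}

```text
clock: 12.08
eef_pos: [541.7, -71.2, 108.8]
tcp_rot: [-3.136, -0.318, 2.025]
contact_force: [-2.4, 4.3, 7.6]
opening: 0.123
grasp_force: 110.3
```

```bash
python3 st.py|grep -o "Mz.*down"
```

```text
Mz@bolt 0.49505748822769885 down
```

>>> play_rows:
  rows:
    - {"dp":[-0.001,0.043,0],"turn":[-0.105,0,0.316],"fingers":1}

```text
clock: 12.17
eef_pos: [543.3, -70.5, 108.8]
tcp_rot: [-3.136, -0.318, 1.99]
contact_force: [-2.3, 3.5, 7.7]
opening: 0.129
grasp_force: 110.3
```

```bash
python3 st.py
```

```text
tcp [543.26 -70.49 108.77] F [-2.35  3.51  7.66] M [0.69 0.23 0.39] elbow [ 563.64 -115.77  114.77] yaw 114.04144527402526 grip 110.31627366177418 t 12.1667
Mz@bolt 0.42067892272408003 down1mm [-0.01  0.    0.02] x1 [-0.01  0.02 -0.  ] y1 [0.02 0.01 0.01]
```

>>> play_rows:
  rows:
    - {"dp":[-0.001,0.043,0],"turn":[-0.105,0,0.316],"fingers":1}

```text
clock: 12.25
eef_pos: [544.9, -69.8, 108.8]
tcp_rot: [-3.137, -0.317, 1.956]
contact_force: [-2.7, 4.8, 7.0]
opening: 0.125
grasp_force: 110.3
```

```bash
python3 st.py|grep -o "Mz.*down"
```

```text
Mz@bolt 0.4868425785560416 down
```

>>> play_rows:
  rows:
    - {"dp":[-0.001,0.043,0],"turn":[-0.105,0,0.316],"fingers":1}

```text
clock: 12.33
eef_pos: [546.3, -69.2, 108.7]
tcp_rot: [-3.136, -0.317, 1.921]
contact_force: [-3.6, 3.1, 8.6]
opening: 0.129
grasp_force: 111.2
```

```bash
python3 st.py
```

```text
tcp [546.28 -69.19 108.72] F [-3.58  3.14  8.64] M [0.62 0.54 0.84] elbow [ 563.48 -115.77  114.73] yaw 110.07101414604857 grip 111.23258747477848 t 12.3333
Mz@bolt 0.9561056989624072 down1mm [-0.01  0.    0.02] x1 [-0.01  0.02 -0.  ] y1 [0.02 0.01 0.01]
```

It has come up solid at about 0.95 N m, so I switch to 1° steps.

>>> play_rows:
  rows:
    - {"dp":[0,0.022,0],"turn":[-0.052,0,0.158],"fingers":1}
    - {"dp":[0,0,0],"turn":[0,0,0],"fingers":1}

```text
clock: 12.5
eef_pos: [546.8, -69.0, 108.7]
tcp_rot: [-3.136, -0.317, 1.905]
contact_force: [-3.1, 3.1, 8.7]
opening: 0.127
grasp_force: 111.4
```

```bash
python3 st.py
```

```text
tcp [546.83 -68.95 108.72] F [-3.06  3.09  8.65] M [0.61 0.43 0.96] elbow [ 563.27 -115.8   114.74] yaw 109.13409444905113 grip 111.35880328974963 t 12.5
Mz@bolt 1.0549583297785659 down1mm [-0.01  0.    0.02] x1 [-0.01  0.02 -0.  ] y1 [0.02 0.01 0.01]
```

>>> play_rows:
  rows:
    - {"dp":[0,0.022,0],"turn":[-0.052,0,0.158],"fingers":1}
    - {"dp":[0,0,0],"turn":[0,0,0],"fingers":1}

```text
clock: 12.67
eef_pos: [547.6, -68.7, 108.7]
tcp_rot: [-3.136, -0.317, 1.888]
contact_force: [-2.7, 3.8, 8.6]
opening: 0.127
grasp_force: 111.6
```

```bash
python3 st.py
```

```text
tcp [547.58 -68.69 108.68] F [-2.73  3.8   8.57] M [0.57 0.51 0.99] elbow [ 563.23 -115.81  114.7 ] yaw 108.15997057089795 grip 111.64885985373985 t 12.6667
Mz@bolt 1.055369854183982 down1mm [-0.01  0.    0.02] x1 [-0.01  0.02 -0.  ] y1 [0.02 0.01 0.01]
```

>>> play_rows:
  rows:
    - {"dp":[0,0.022,0],"turn":[0,0,0],"fingers":1}
    - {"dp":[0,0,0],"turn":[0,0,0],"fingers":1}
  force: 120

```text
clock: 12.83
eef_pos: [547.9, -68.4, 108.6]
tcp_rot: [-3.135, -0.317, 1.889]
contact_force: [-5.3, 3.8, 10.0]
opening: 0.122
grasp_force: 118.9
```

```bash
python3 st.py
```

```text
tcp [547.92 -68.44 108.58] F [-5.26  3.8   9.96] M [0.46 0.87 1.  ] elbow [ 563.63 -115.55  114.59] yaw 108.21344824970667 grip 118.8737507532278 t 12.8333
Mz@bolt 1.1937045013437493 down1mm [-0.01  0.    0.02] x1 [-0.01  0.02 -0.  ] y1 [0.02 0.01 0.01]
```

>>> play_rows:
  rows:
    - {"dp":[0,0.022,0],"turn":[0,0,0],"fingers":1}
    - {"dp":[0,0,0],"turn":[0,0,0],"fingers":1}

```text
clock: 13.0
eef_pos: [548.2, -68.2, 108.5]
tcp_rot: [-3.134, -0.318, 1.889]
contact_force: [-7.5, 1.4, 11.2]
opening: 0.124
grasp_force: 118.8
```

```bash
for i in 1; do python3 st.py; done
```

```text
tcp [548.24 -68.24 108.52] F [-7.47  1.43 11.18] M [0.36 1.21 1.07] elbow [ 563.97 -115.34  114.51] yaw 108.2050590378656 grip 118.82716489053564 t 13.0
Mz@bolt 1.404741458016331 down1mm [-0.01  0.    0.02] x1 [-0.01  0.02 -0.  ] y1 [0.02 0.01 0.01]
```

The torque at the bolt reads about 1.3–1.4 N m, and the angle since solid is about 0.04 rad, so it is tight. I release and back out along the fingers.

>>> play_rows:
  rows:
    - {"dp":[0,-0.01,0],"turn":[0,0,0],"fingers":0.7}
    - {"dp":[0,0,0],"turn":[0,0,0],"fingers":0.4}
    - {"dp":[0,0,0],"turn":[0,0,0],"fingers":0}
    - {"dp":[0,0,0],"turn":[0,0,0],"fingers":0}
    - {"dp":[0,0,0],"turn":[0,0,0],"fingers":0}

```text
clock: 13.42
eef_pos: [549.8, -68.9, 107.9]
tcp_rot: [-3.137, -0.316, 1.887]
contact_force: [-0.4, 0.0, 0.7]
opening: 0.828
grasp_force: 0.0
```

>>> play_rows:
  rows:
    - {"dp":[0,0,0],"turn":[0,0,0],"fingers":0}
    - {"dp":[0,0,0],"turn":[0,0,0],"fingers":0}
    - {"dp":[0,0,0],"turn":[0,0,0],"fingers":0}

```text
clock: 13.67
eef_pos: [549.6, -68.8, 107.9]
tcp_rot: [-3.137, -0.316, 1.887]
contact_force: [0.5, 1.1, -0.8]
opening: 0.999
grasp_force: 0.0
```

```bash
python3 st.py; python3 - <<'E'
from fit import *
from rig import r
print(r.sense()["opening"])
w=r.grab_frame("wrist");c=r.grab_frame("scene")
cv2.imwrite("pics/k6.png",np.hstack([cv2.resize(w["pixels"][:,:,::-1],(400,300)),crop(c,205,130,80,60,5)]))
E
```

```text
tcp [549.62 -68.76 107.86] F [ 0.46  1.08 -0.79] M [-0.17 -0.05  0.02] elbow [ 565.2  -115.9   113.93] yaw 108.09939148067893 grip 0.0 t 13.6667
Mz@bolt -0.01923270217506587 down1mm [-0.01  0.    0.02] x1 [-0.01  0.02 -0.  ] y1 [0.02 0.01 0.01]
0.9986466494924735
```

View pics/k6.png

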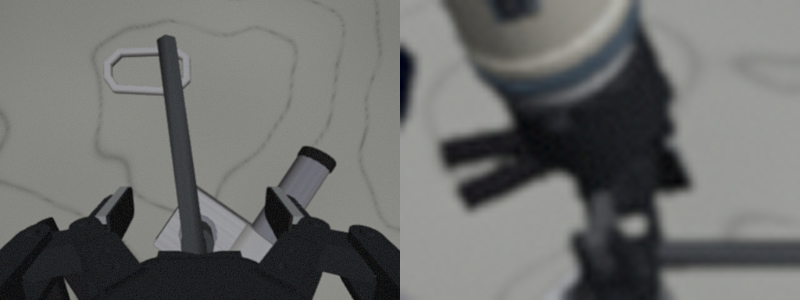

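The fingers are open and the key stands in the bolt; in the wrist view its long tip is at (212,47), yawed several degrees against the hand. Checking the moment data again, the wrist moment is referenced about 155 mm behind the TCP, which lies on the bolt axis. So the true torque was only about 1.07 N m, and I need to regrip and tighten further.

```bash
cat >> st.py <<'E'
for L in(145,165):
    q=p-L*R.as_matrix()[:,2];print("L",L,"T bolt",M[2]+np.cross(q-B,F)[2]/1000)
E
python3 - <<'E'
from fit import *
from rig import r
w=r.grab_frame("wrist");s=r.sense();p,R=tool(s)
g=w["pixels"].astype(int).max(2)
pts=[]
for v in range(60,300,20):
    c0=int(212.5+(v-47)*37/271); row=g[v,c0-30:c0+31]; k=np.where(row<105)[0]+c0-30; print(v,k.min(),k.max(),len(k)); pts.append(((k.min()+k.max())/2,v))
B=np.array([563.7,-115.9])
for sag in(2,4):
    out=[]
    for u in pts[:9]:
        o,d=ray(w,u); # intersect with plane through elbow (B,116) tilted: z=116-tan(sag)*dist
        X=plane(w,u,112)
        for _ in range(5): X=plane(w,u,116-np.tan(np.radians(sag))*np.linalg.norm(X[:2]-B))
        out.append(X)
    out=np.array(out);d=out[0]-out[-1];print(sag,out[0],out[-1],"yaw",np.degrees(np.arctan2(d[1],d[0])),"yaw from B",np.degrees(np.arctan2(*(out[0][:2]-B)[::-1])),np.degrees(np.arctan2(*(out[-1][:2]-B)[::-1])))
print("tool yaw",np.degrees(s["tcp_rot"]))
E
```

```text
60 202 226 25
80 204 228 25
100 207 231 25
120 192 234 43
140 212 237 26
160 215 240 26
180 217 243 27
200 220 246 27
220 222 248 27
240 225 255 31
260 228 254 27
280 216 258 31
2 [496.45  20.7  110.68] [536.01 -60.43 113.84] yaw 115.99329332235993 yaw from B 116.21212079828064 116.53074029021471
4 [494.71  23.27 105.14] [535.88 -60.57 111.67] yaw 116.15509640955234 yaw from B 116.36960364398887 116.69314750437347
tool yaw [-179.73  -18.1   108.1 ]
```

>>> play_rows:
  rows:
    - {"dp":[0,-0.043,0],"turn":[0.105,0,-0.316],"fingers":0}
    - {"dp":[0,-0.043,0],"turn":[0.105,0,-0.316],"fingers":0}
    - {"dp":[0,-0.043,0.1],"turn":[0.105,0,-0.316],"fingers":0}
    - {"dp":[0,-0.043,0.15],"turn":[0.105,0,-0.316],"fingers":0}
    - {"dp":[0,0,0],"turn":[0,0,0],"fingers":0}

```text
clock: 14.23
eef_pos: [541.2, -68.1, 97.7]
tcp_rot: [-3.135, -0.318, 2.027]
contact_force: [-0.7, 0.4, -1.4]
opening: 0.998
grasp_force: 0.0
```

```bash
python3 st.py
```

```text
tcp [541.23 -68.08  97.66] F [-0.72  0.42 -1.36] M [-0.13 -0.04  0.01] elbow [ 563.3  -112.56  103.66] yaw 116.16391349285112 grip 0.0 t 14.2333
Mz@bolt 0.03485298846033659 down1mm [-0.01  0.    0.02] x1 [-0.01  0.02 -0.  ] y1 [0.02 0.01 0.01]
L 145 T bolt 0.014570029897620185
L 165 T bolt 0.011772380440693784
```

>>> play_rows:
  rows:
    - {"dp":[0,0,0],"turn":[0,0,0],"fingers":1}
    - {"dp":[0,0,0],"turn":[0,0,0],"fingers":1}
    - {"dp":[0,0,0],"turn":[0,0,0],"fingers":1}
    - {"dp":[0,0,0],"turn":[0,0,0],"fingers":1}
    - {"dp":[0,0,0],"turn":[0,0,0],"fingers":1}
  force: 120

```text
clock: 14.65
eef_pos: [542.0, -68.5, 98.6]
tcp_rot: [-3.136, -0.316, 2.026]
contact_force: [0.6, -0.8, 0.6]
opening: 0.297
grasp_force: 0.0
```

>>> play_rows:
  rows:
    - {"dp":[0,0,0],"turn":[0,0,0],"fingers":1}
    - {"dp":[0,0,0],"turn":[0,0,0],"fingers":1}
    - {"dp":[0,0,0],"turn":[0,0,0],"fingers":1}
    - {"dp":[0,0,0],"turn":[0,0,0],"fingers":1}

```text
clock: 14.98
eef_pos: [541.6, -68.4, 98.6]
tcp_rot: [-3.136, -0.317, 2.026]
contact_force: [-3.6, -0.5, 6.1]
opening: 0.133
grasp_force: 117.4
```

```bash
python3 st.py
```

```text
tcp [541.57 -68.42  98.65] F [-3.62 -0.47  6.13] M [-0.17  0.59  0.07] elbow [ 563.56 -112.93  104.67] yaw 116.07742364346277 grip 117.42831945419312 t 14.9833
Mz@bolt 0.2519418594187026 down1mm [-0.01  0.    0.02] x1 [-0.01  0.02 -0.  ] y1 [0.02 0.01 0.01]
L 145 T bolt 0.09679398316554043
L 165 T bolt 0.07539427609613882
```

>>> play_rows:
  rows:
    - {"dp":[-0.001,0.046,0],"turn":[-0.105,0,0.316],"fingers":1}
    - {"dp":[-0.001,0.046,0],"turn":[-0.105,0,0.316],"fingers":1}
    - {"dp":[0,0,0],"turn":[0,0,0],"fingers":1}

```text
clock: 15.23
eef_pos: [544.5, -67.1, 98.6]
tcp_rot: [-3.135, -0.317, 1.955]
contact_force: [-5.4, -3.2, 7.1]
opening: 0.13
grasp_force: 117.8
```

```bash
python3 st.py
```

```text
tcp [544.5  -67.11  98.57] F [-5.38 -3.16  7.07] M [-0.37  0.88  0.65] elbow [ 563.3  -113.06  104.62] yaw 112.01810604770382 grip 117.84695265814662 t 15.2333
Mz@bolt 0.9781972915006759 down1mm [-0.01  0.    0.02] x1 [-0.01  0.02 -0.  ] y1 [0.02 0.01 0.01]
L 145 T bolt 0.6989406964423921
L 165 T bolt 0.6604225453998701
```

>>> play_rows:
  rows:
    - {"dp":[-0.001,0.046,0],"turn":[-0.105,0,0.316],"fingers":1}
    - {"dp":[0,0,0],"turn":[0,0,0],"fingers":1}

```text
clock: 15.4
eef_pos: [545.9, -66.5, 98.6]
tcp_rot: [-3.135, -0.316, 1.921]
contact_force: [-5.8, -3.8, 8.1]
opening: 0.131
grasp_force: 118.3
```

```bash
python3 st.py
```

```text
tcp [545.91 -66.54  98.55] F [-5.8  -3.79  8.12] M [-0.4   1.13  1.04] elbow [ 563.14 -113.1   104.61] yaw 110.07244049373423 grip 118.25238523073494 t 15.4
Mz@bolt 1.3968683977916636 down1mm [-0.01  0.    0.02] x1 [-0.01  0.02 -0.  ] y1 [0.02 0.01 0.01]
L 145 T bolt 1.090970286412909
L 165 T bolt 1.0487774434641153
```

>>> play_rows:
  rows:
    - {"dp":[0,0.023,0],"turn":[-0.052,0,0.158],"fingers":1}
    - {"dp":[0,0,0],"turn":[0,0,0],"fingers":1}

```text
clock: 15.57
eef_pos: [546.6, -66.3, 98.5]
tcp_rot: [-3.135, -0.316, 1.905]
contact_force: [-6.1, -5.0, 7.8]
opening: 0.128
grasp_force: 118.8
```

```bash
python3 st.py
```

```text
tcp [546.61 -66.29  98.53] F [-6.07 -5.    7.76] M [-0.53  1.15  1.14] elbow [ 563.09 -113.12  104.59] yaw 109.14261375205774 grip 118.7826055014466 t 15.5667
Mz@bolt 1.53210953453154 down1mm [-0.01  0.    0.02] x1 [-0.01  0.02 -0.  ] y1 [0.02 0.01 0.01]
L 145 T bolt 1.1971059128003667
L 165 T bolt 1.1508985166995154
```

>>> play_rows:
  rows:
    - {"dp":[0,0.023,0],"turn":[-0.052,0,0.158],"fingers":1}
    - {"dp":[0,0,0],"turn":[0,0,0],"fingers":1}

```text
clock: 15.73
eef_pos: [547.4, -66.0, 98.5]
tcp_rot: [-3.134, -0.316, 1.888]
contact_force: [-6.6, -3.5, 8.8]
opening: 0.134
grasp_force: 118.8
```

```bash
python3 st.py
```

```text
tcp [547.43 -66.02  98.5 ] F [-6.58 -3.53  8.76] M [-0.56  1.27  1.23] elbow [ 563.1  -113.13  104.57] yaw 108.153457831587 grip 118.80745427813963 t 15.7333
Mz@bolt 1.6138454001363376 down1mm [-0.01  0.    0.02] x1 [-0.01  0.02 -0.  ] y1 [0.02 0.01 0.01]
L 145 T bolt 1.281070757895441
L 165 T bolt 1.2351708072415242
```

>>> play_rows:
  rows:
    - {"dp":[0,0.014,0],"turn":[-0.034,0,0.1],"fingers":1}
    - {"dp":[0,0,0],"turn":[0,0,0],"fingers":1}

```text
clock: 15.9
eef_pos: [547.9, -65.8, 98.5]
tcp_rot: [-3.135, -0.316, 1.877]
contact_force: [-6.6, -3.7, 8.0]
opening: 0.131
grasp_force: 119.4
```

```bash
python3 st.py
```

```text
tcp [547.88 -65.84  98.49] F [-6.59 -3.74  7.96] M [-0.58  1.32  1.32] elbow [ 563.06 -113.11  104.57] yaw 107.55619187456006 grip 119.43236713370425 t 15.9
Mz@bolt 1.7130057879924685 down1mm [-0.01  0.    0.02] x1 [-0.01  0.02 -0.  ] y1 [0.02 0.01 0.01]
L 145 T bolt 1.3776118630968783
L 165 T bolt 1.3313506320767972
```

It now reads about 1.35 N m. I release and withdraw.

>>> play_rows:
  rows:
    - {"dp":[0,-0.01,0],"turn":[0,0,0],"fingers":0.7}
    - {"dp":[0,0,0],"turn":[0,0,0],"fingers":0.4}
    - {"dp":[0,0,0],"turn":[0,0,0],"fingers":0}
    - {"dp":[0,0,0],"turn":[0,0,0],"fingers":0}
    - {"dp":[0,0,0],"turn":[0,0,0],"fingers":0}

```text
clock: 16.32
eef_pos: [549.1, -65.5, 98.3]
tcp_rot: [-3.137, -0.316, 1.876]
contact_force: [-0.3, -0.4, 0.7]
opening: 0.836
grasp_force: 0.0
```

>>> play_rows:
  rows:
    - {"dp":[0,0,0],"turn":[0,0,0],"fingers":0}
    - {"dp":[0,0,0],"turn":[0,0,0],"fingers":0}
    - {"dp":[0,-0.05,-0.1],"turn":[0,0,0],"fingers":0}
    - {"dp":[0,-0.05,-0.3],"turn":[0,0,0],"fingers":0}
    - {"dp":[0,0,-0.6],"turn":[0,0,0],"fingers":0}

```text
clock: 16.73
eef_pos: [546.8, -78.1, 135.5]
tcp_rot: [-3.133, -0.319, 1.875]
contact_force: [-1.2, 0.1, -0.2]
opening: 1.001
grasp_force: 0.0
```

>>> play_rows:
  rows:
    - {"dp":[0,0,-0.9],"turn":[0,0,0],"fingers":0}
    - {"dp":[0,0,-0.9],"turn":[0,0,0],"fingers":0}
    - {"dp":[0,0,-0.9],"turn":[0,0,0],"fingers":0}
    - {"dp":[0,0,-0.5],"turn":[0,0,0],"fingers":0}
    - {"dp":[0,0,0],"turn":[0,0,0],"fingers":0}

```text
clock: 17.15
eef_pos: [563.9, -118.5, 264.0]
tcp_rot: [3.139, -0.31, 1.877]
contact_force: [0.7, 0.7, -0.1]
opening: 0.999
grasp_force: 0.0
```

```bash
python3 - <<'E'
from fit import *
from rig import r
s=r.sense();print(s["eef_pos"],s["contact_force"],s["opening"])
w=r.grab_frame("wrist");c=r.grab_frame("scene")
cv2.imwrite("pics/k7.png",np.hstack([cv2.resize(w["pixels"][:,:,::-1],(400,300)),crop(c,205,140,80,60,5)]))
E
```

```text
[ 563.93 -118.52  263.99] [ 0.68  0.71 -0.12] 0.9992389227261023
```

View pics/k7.png

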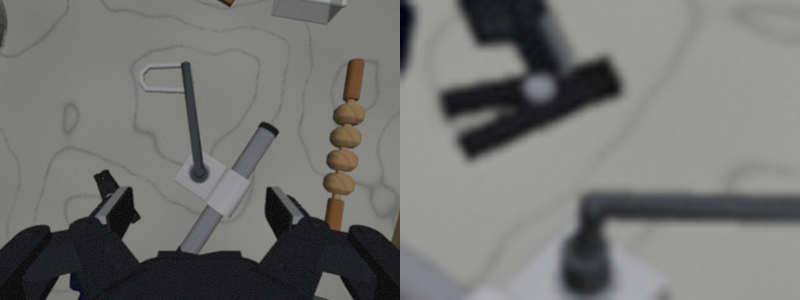

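The key stands seated in the bolt, with its elbow at (244,181) in the scene view. The gripper is clear and the bystanders in view are undisturbed, so I hand in.

```bash
python3 -c "
from rig import r
print(r.sign_off())"
```

```text
the job is handed in; nothing more can be done
None
```

The job is handed in: the key was pushed to the bottom of the bolt socket, the bolt was turned clockwise until solid and drawn to about 1.35 N m by my wrist-torque estimate, and the key was left standing with the gripper clear; the sign-off gave no verdict.

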